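Clear the pliers off the sloped jig and load a lamp plate

ROBOT

A 6-joint arm with a two-finger parallel gripper is mounted at the origin on the work surface. World frame = base frame: x ahead of the robot, y to its left, z up, the work surface at z = 0. Lengths are in m, angles in rad, forces in N, time in s.
With the tool pointing down it reaches from about 0.325 to 0.85 m from the base axis. Payload 4.4 kg.
Tool frame: the origin (TCP) lies between the finger pads; the fingertips stand 17 mm ahead of it and the grasp point (between the pads) lies 2 mm behind it; z points along the fingers, y is the line along which they close (so a half turn about z gives the same grasp; the last joint's range is limited). The gripper opens to 94 mm and grips with 3 to 60 N. Pads are 16 mm wide; open, the fingers measure 119 mm over their backs; the gripper's body (75 mm by 177 mm) begins 78 mm behind the grasp point.
Start: joints at [-0.15, 0.207, 1.542, -0, 1.393, -0.15], TCP at [0.575, -0, 0.189] pointing down, gripper open.
Joint ranges: [-2.73, 2.73], [-0.86, 2.22], [0.23, 2.46], [-1.11, 4.25], [0.08, 2.63], [-2.82, 2.82]. Speed limits (rad/s): [2.79, 2.79, 3.14, 3.14, 3.14, 3.14].

INTERFACE

Orientations are given as a 3x3 rotation matrix whose columns are the frame's x, y, z axes.
In Python, from bench import robot gives the robot as it stands. Calls block until the motion is done:
- robot.movep(position, orientation): joint-space move of the TCP to a pose.
- robot.move_l(position, orientation=None, vel=0.15, contact_N=None): straight line of the TCP; orientation=None keeps the orientation; vel is the mean speed in m/s. With contact_N (N) it stops when the force on the tool has changed by that much, and returns True; else False.
- robot.set_joints(angles): joint-space move.
- robot.gripper_to(opening, squeeze=None): finger opening in m; squeeze is the grip in N (None keeps the last); returns when the fingers have stopped.
- robot.pause(seconds).
- robot.solve_ik(position, orientation): joint angles nearest the present ones, or None.
- robot.get_image(name): name is "scene" or "side" or "wrist"; returns a dict with "img" (480x640x3 uint8, red, green, blue), "vfov" (degrees; the focal length in pixels is half the picture's height over the tangent of half this angle, whatever the lens; pixels are square), "cx", "cy" (the principal point, pixels), "extrinsics" (4x4, takes a point from world to camera coordinates); the wrist camera has in their place "mount" (4x4, takes a point from camera to tool coordinates, whose origin is the TCP and whose axes are the flange's). Camera axes: x right, y down, z forward; pixel columns grow to the right and rows downward; lengths in m; the calibration is good to about 2 mm. A picture is of the moment at which its call begins: read the wrist's pose just before it. There is no depth.
A pose or a line that the arm cannot do raises robot.PlanningError and nothing moves.
- robot.finish_job(): hands the job in; it is judged then, once.
Trained networks look in the newest picture that a camera, given by its name, has taken for a name from the list of things; names that differ only in an ending like _2 or _b are one class to them, and where a whole thing is asked for, a point or a joint stands for the part that bears it (a point fixed in the world has none). Each returns a list of dicts, best first, with "p" (0 to 1); they miss things now and then, are a little off and sometimes report something else, mostly with a low value. They report only what shows in the picture. A call takes as long as a camera call. They do not tell look-alikes from the thing itself.
- robot.look_for(camera, query): "box" ([left, top, width, height] in pixels, round what is visible of it).
- robot.cut_out(camera, query): "pixels" (480x640 bool, what is visible of it) and "box" ([left, top, width, height] in pixels, round what is visible of it).
Readings, each from a call of its own:
- robot.current_clock(): time.
- robot.current_joint_pos(): joint angles.
- robot.current_joint_velocities(): joint speeds.
- robot.current_joint_efforts(): joint torques, N m.
- robot.current_position(): TCP position.
- robot.current_tcp_rot(): TCP orientation.
- robot.current_wrist_force(): force on the tool from outside, world axes, zero at the start.
- robot.current_ft_torque(): the same for the moment, N m.
- robot.current_grip_width(): finger opening in m.
- robot.current_finger_force(): force on a finger pad.
Only numpy, scipy, OpenCV 4.12 (cv2) and the standard library are available. Lean on these libraries where they do the work, as an engineer would, in place of code of your own. Each camera call takes 0.05 s, during which the arm holds its last target. There are 200 camera calls.

TASK

Someone left the pliers lying across the sloped wooden assembly jig. Lay them down flat inside the grey tool tray, then set the white lamp plate whose holder block has no bulb yet into the jig's pocket, fully home, flat and square, its holder block facing out, without dropping either of them from a height. Leave the finished lamp, the spool and the tin where they are.

Things in the scene. Friction and masses are not known exactly. Their poses are not given: they have to be found in the camera images.
- jig_face: Face of the fixed wooden jig, 118 x 150 mm, sloping 30 degrees down to the robot. Origin: centre of its pocket's floor, 62 mm above the bench. z: square out of the face; x: up the slope; y: level, along the pocket's long side. Pocket 74 (x) by 114 (y), 8 deep; rim 26 wide on the low side, else 18; on the low outer edge (x -63 to -55) a fence stands 10 mm above the rim.
- pliers: Closed pliers, steel, black handles, 150 mm long, 13 thick, about 160 g. They start flat on the jig's rim across the pocket, jaws up the slope. Origin: on the underside between the handles, 48 mm from their ends; x: towards the jaws; z: out of the flat side. The handles are parallel from x = -48 to +20, 45.5 mm over both in y: pinch both there. Joint at x = 51, jaw tip at x = 102.
- pliers_tip (a point): Tip of the pliers' jaws, at mid thickness.
- pliers_tail (a point): Handle end of the pliers, midway between the handles, at mid thickness.
- tray: Grey plastic open tool tray, fixed to the bench, 240 mm (x) by 130 mm (y) outside, 25 mm high, walls and floor 5 mm thick. Origin: centre of its underside, on the bench; z up. It stands left or right of the jig.
- plate: White plastic lamp plate, 70 (x) by 110 (y) by 8 mm, 80 g, with a white lamp-holder block amid its top: 44 (x) by 26 (y), top 40 mm above the plate's underside. No bulb. Origin: centre of the underside; z: up through the block. The same after a half turn: either way round will do. It lies on the bench on the side of the jig away from the tray.
- lamp: Finished lamp: a plate of the same shape with a glass bulb 56 mm high on its holder block; origin at the centre of its underside. Stands beyond the jig. Leave alone.
- spool: Metal spool standing on end, 60 mm diameter, 50 mm high; origin at the centre of its underside. Stands beyond the jig. Leave alone.
- tin: Round aluminium tin, 66 mm diameter, 24 mm high; origin at the centre of its underside. Stands between the robot and the jig. Leave alone.
Not all that is in view belongs to the job. Leave any black, blue or green look-alike of the plate alone.

How it is judged:
On the way:
1. the pliers lie flat inside the tool tray, let go and at rest (x of pliers_tip in the frame of tray between -0.117 and 0.117 m and y of pliers_tip in the frame of tray between -0.062 and 0.062 m and z of each of pliers_tip, pliers_tail in the frame of tray below 0.022 m and x of pliers_tail in the frame of tray between -0.117 and 0.117 m and y of pliers_tail in the frame of tray between -0.062 and 0.062 m and contact force between the fingers and pliers below 0.1 N and linear speed of pliers below 0.03 m/s), for 0.2 s.
At the end, for the whole second after the job is handed in: The lamp plate lies home in the jig's pocket: centre of its underside within 4.5 mm of the centre of the pocket floor, flat to 0.04 rad and square to 0.06 rad; the pliers lie flat inside the tray (both ends between its walls and less than 22 mm above the bench); both released and at rest (all of step 1 and distance between plate and jig_face below 0.0045 m and angle between the z axis of plate and the z axis of jig_face, either way round below 0.04 rad and angle between the y axis of plate and the y axis of jig_face, either way round below 0.06 rad and contact force between the fingers and plate below 0.1 N and linear speed of plate below 0.02 m/s); the robot touches nothing.
It fails at once if the finished lamp, the spool or the tin is moved by more than 30 mm (distance of any of lamp, spool, tin from where it was at the start of the episode above 0.03 m).
It fails at once if the plate or the pliers are dropped (moving faster than 0.7 m/s out of the fingers) ((linear speed of plate above 0.7 m/s and contact force between the fingers and plate below 0.05 N) or (linear speed of pliers above 0.7 m/s and contact force between the fingers and pliers below 0.05 N)).
It also fails if it takes over 59 s, if anything falls off the work surface, if the arm or the gripper's body presses on something with over 40 N, if the wrist force passes 120 N, or if a joint passes its speed limit or range.

## Working session

There is one attempt and no reset: what is moved stays moved. The work goes in short steps, each a Python script; the robot and the scene stay as the last script left them, time stands still between calls to the robot, and variables do not carry over. Pictures are saved under pics/ and viewed, at most 10 in all, crops included, and the job is handed in when it is done.

```bash
ls; mkdir -p pics
python3 - <<'E'
from bench import robot
import cv2,numpy as np,pickle
D={}
for c in ("scene","side"):
    d=robot.get_image(c); cv2.imwrite(f"pics/{c}0.png",d["img"][:,:,::-1]); D[c]=d
    print(c,d["vfov"],d["cx"],d["cy"],np.round(d["extrinsics"],4).tolist())
    for q in ("jig_face","pliers","tray","plate","lamp","tin","spool"):
        print(q,[(np.round(r["box"]).astype(int).tolist(),round(r["p"],2)) for r in robot.look_for(c,q)])
pickle.dump(D,open("d0.pkl","wb"))
print(robot.current_clock())
E
```

```text
pics
scene 52.272712741775344 322.2012290236359 242.7832375802059 [[-0.4566, 0.8893, -0.0241, 0.2012], [0.5179, 0.2437, -0.82, -0.2306], [-0.7234, -0.3869, -0.5718, 1.7543], [0.0, 0.0, 0.0, 1.0]]
jig_face [([259, 234, 69, 21], 0.96)]
pliers [([282, 236, 30, 14], 0.71)]
tray [([193, 200, 77, 50], 0.55)]
plate [([465, 271, 52, 28], 0.7), ([399, 272, 45, 28], 0.68), ([331, 271, 45, 28], 0.66), ([372, 235, 45, 25], 0.56)]
lamp [([318, 313, 55, 50], 0.86), ([163, 262, 28, 28], 0.48)]
tin [([318, 218, 20, 19], 0.64), ([283, 236, 29, 8], 0.27)]
spool [([161, 264, 30, 28], 0.85)]
side 42.91205892370832 319.80697303304447 238.28630358437331 [[-0.9635, -0.2672, -0.0145, 0.5853], [-0.1245, 0.4956, -0.8596, 0.1079], [0.2369, -0.8265, -0.5108, 1.5054], [0.0, 0.0, 0.0, 1.0]]
jig_face [([316, 203, 49, 57], 0.67)]
pliers [([308, 207, 53, 36], 0.93)]
tray [([346, 192, 85, 31], 0.67), ([306, 209, 54, 35], 0.22)]
plate [([294, 271, 30, 28], 0.8), ([310, 363, 50, 44], 0.8), ([365, 290, 50, 36], 0.69), ([298, 311, 32, 36], 0.66), ([309, 208, 50, 36], 0.39)]
lamp [([201, 257, 53, 49], 0.58), ([309, 209, 49, 33], 0.21)]
tin [([394, 246, 23, 26], 0.78)]
spool [([279, 187, 22, 18], 0.85), ([317, 204, 47, 56], 0.25)]
0.8
```

View pics/scene0.png

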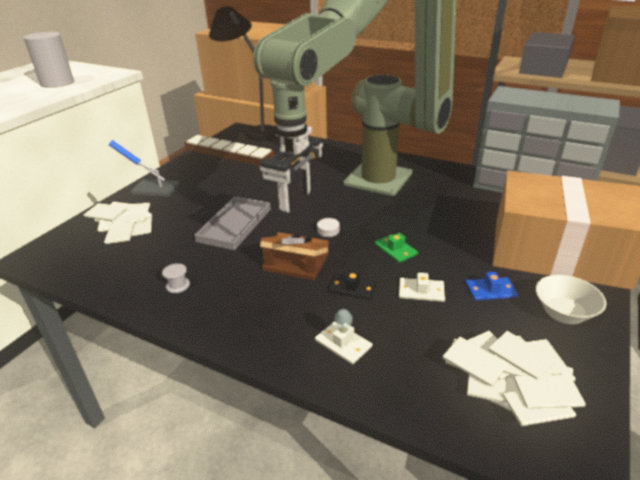

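View pics/side0.png

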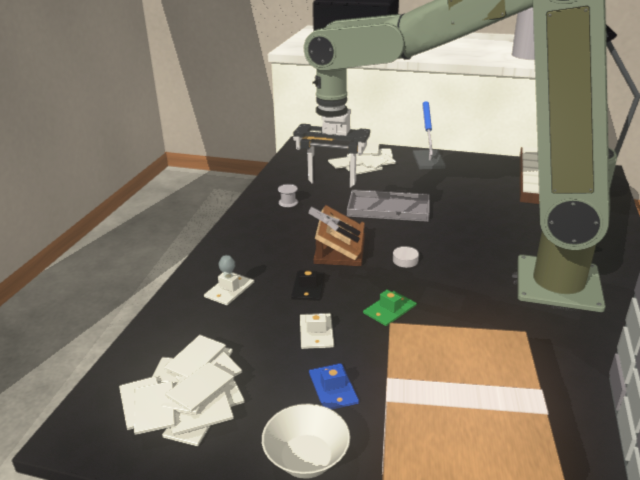

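The white plate without a bulb is at scene (422,290) and side (316,330). These could be mistaken for it:
- black: scene (353,286)
- blue: scene (491,288)
- green: scene (396,246)
- finished lamp, which has a bulb: scene (344,338)
- white card piles: scene (120,215) and (515,375)

The pliers lie on the jig at (293,240). The tray is to the robot's right at (235,222).

```bash
cat > h.py <<'E'
import numpy as np,cv2,pickle
from bench import robot
from scipy.optimize import least_squares
def cam(d,T=None):
    f=240/np.tan(np.radians(d["vfov"])/2)
    return f,d["cx"],d["cy"],(d["extrinsics"] if T is None else T)
def proj(c,P):
    f,cx,cy,E=c; p=np.atleast_2d(P)@E[:3,:3].T+E[:3,3]
    return np.c_[cx+f*p[:,0]/p[:,2],cy+f*p[:,1]/p[:,2]]
def onplane(c,uv,z=0.,n=None,p0=None):
    f,cx,cy,E=c; R=E[:3,:3]; o=-R.T@E[:3,3]
    n=np.array([0,0,1.]) if n is None else n; p0=np.array([0,0,z]) if p0 is None else p0
    uv=np.atleast_2d(uv).astype(float)
    d=np.c_[(uv[:,0]-cx)/f,(uv[:,1]-cy)/f,np.ones(len(uv))]@R
    return o+d*(((p0-o)@n)/(d@n))[:,None]
def wristcam(name):
    T=np.eye(4);T[:3,:3]=robot.current_tcp_rot();T[:3,3]=robot.current_position()
    d=robot.get_image("wrist"); cv2.imwrite(f"pics/{name}.png",d["img"][:,:,::-1])
    E=np.linalg.inv(T@d["mount"]); pickle.dump((d,E),open(name+".pkl","wb"))
    return cam(d,E),d
E
python3 - <<'E'
from h import *
D=pickle.load(open("d0.pkl","rb"));cs=cam(D["scene"]);cd=cam(D["side"])
print("tcp",proj(cs,[.575,0,.189]),proj(cd,[.575,0,.189]),"base",proj(cs,[0,0,0]),proj(cd,[0,0,0]))
for n,a,b in [("plateblk",(422,283),(316,324)),("jig",(293,254),(340,240)),("pliers",(293,241),(334,223)),("tray",(235,223),(389,206)),("tin",(328,228),(405,257)),("lamp",(344,340),(230,288)),("spool",(176,278),(288,196)),("black",(353,285),(308,285))]:
    r=least_squares(lambda P:np.r_[proj(cs,P)[0]-a,proj(cd,P)[0]-b],[.6,0,0])
    print(n,r.x.round(3),r.fun.round(1))
E
```

```text
tcp [[296.00334802 207.87782227]] [[331.07982184 188.41946661]] base [[378.2983687  178.49022721]] [[557.22639269 282.04211476]]
plateblk [0.524 0.328 0.02 ] [ 0.4  0.8  0.4 -0.7]
jig [ 0.558 -0.029  0.024] [ 0.1  0.4  0.2 -0.4]
pliers [ 0.572 -0.018  0.08 ] [ 0.1  0.2  0.1 -0.2]
tray [ 0.47  -0.29   0.004] [ 0.  0.  0. -0.]
tin [ 0.378 -0.012  0.008] [ 0.1  0.3  0.1 -0.3]
lamp [0.772 0.227 0.004] [ 0.3  0.6  0.4 -0.6]
spool [ 0.779 -0.255  0.021] [ 0.2  0.6  0.3 -0.7]
black [0.59  0.167 0.005] [ 0.4  1.   0.5 -0.9]
```

Run:
```python
from h import *
R=robot.current_tcp_rot(); print(R.round(3).tolist())
for n,p in [("wj",[.52,-.02,.33]),("wp",[.49,.33,.33]),("wt",[.45,-.28,.33])]:
    try: robot.movep(p,R)
    except robot.PlanningError as e: print(n,e); continue
    c,d=wristcam(n); print(n,d["vfov"],d["mount"].round(3).tolist())
    for q in ("jig_face","pliers","tray","plate","tin"):
        print(q,[(np.round(r["box"]).astype(int).tolist(),round(r["p"],2)) for r in robot.look_for("wrist",q)][:2])
print(robot.current_clock())
ims=[cv2.imread(f"pics/{n}.png") for n in ("wj","wp","wt")]
cv2.imwrite("pics/m.png",np.hstack([cv2.resize(i,(400,300)) for i in ims[1:]]))
```

```text
[[0.0, 1.0, 0.0], [1.0, -0.0, -0.0], [-0.0, 0.0, -1.0]]
wj 71.49951579086364 [[-0.0, -0.958, -0.285, 0.084], [1.0, -0.001, 0.001, -0.0], [-0.001, -0.285, 0.958, -0.196], [0.0, 0.0, 0.0, 1.0]]
jig_face [([300, 140, 99, 116], 0.64)]
pliers [([310, 182, 108, 35], 0.87)]
tray [([225, 303, 140, 72], 0.91), ([455, 310, 40, 42], 0.69)]
plate [([182, 2, 80, 79], 0.8), ([345, 16, 60, 95], 0.55)]
tin [([206, 166, 48, 49], 0.88)]
wp 71.49951579086364 [[-0.0, -0.958, -0.285, 0.084], [1.0, -0.001, 0.001, -0.0], [-0.001, -0.285, 0.958, -0.196], [0.0, 0.0, 0.0, 1.0]]
jig_face [([318, 356, 82, 99], 0.73)]
pliers [([333, 410, 84, 22], 0.79)]
tray [([260, 469, 32, 2], 0.43)]
plate [([232, 234, 59, 70], 0.89), ([357, 258, 49, 68], 0.86)]
tin [([244, 361, 35, 16], 0.66), ([334, 410, 87, 24], 0.29)]
wt 71.49951579086364 [[-0.0, -0.958, -0.285, 0.084], [1.0, -0.001, 0.001, -0.0], [-0.001, -0.285, 0.958, -0.196], [0.0, 0.0, 0.0, 1.0]]
jig_face [([358, 0, 112, 70], 0.87)]
pliers [([370, 4, 38, 10], 0.73)]
tray [([252, 154, 165, 101], 0.92)]
plate []
tin [([243, 0, 50, 26], 0.79)]
5.875
```

View pics/wj.png

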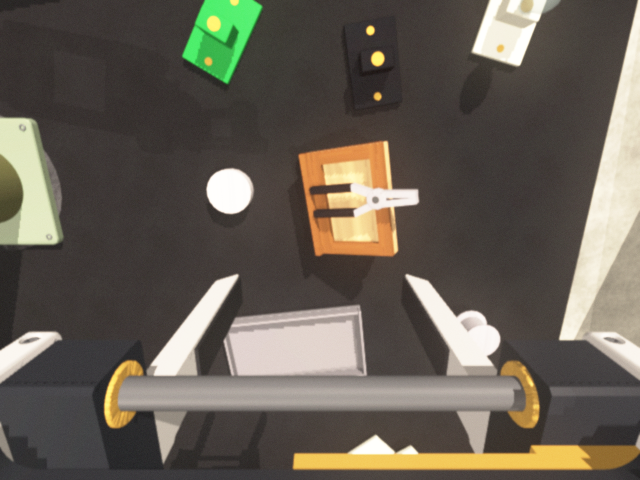

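View pics/m.png

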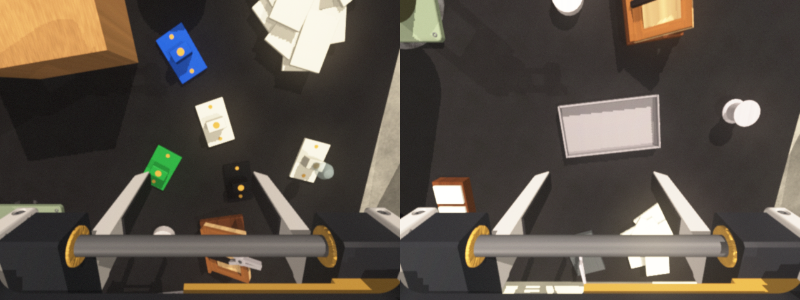

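The white plate shows in the wrist picture at about (343,195). It has a holder and no bulb, but the detector missed it there. The jig is at (350,200) with the pliers across it, jaws toward +x. The tray is clear. I'll take closer views of the jig and the plate.

Run:
```python
from h import *
R=np.array([[0,1,0],[1,0,0],[0,0,-1.]])
s,c=.5,np.cos(np.pi/6)
Rt=np.c_[[0,1,0],[c,0,s],[s,0,-c]]; print(np.linalg.det(Rt))
n=np.array([-s,0,c]); P=np.array([.558,-.025,.069])
robot.movep(P+.15*n+[0,0,.03],Rt); wristcam("cj")
robot.movep([.51,.33,.17],R); wristcam("cp")
print(robot.current_clock())
a=cv2.imread("pics/cj.png")[100:340,200:500];b=cv2.imread("pics/cp.png")[100:340,200:440]
cv2.imwrite("pics/m2.png",np.vstack([cv2.resize(a,None,fx=2.5,fy=2.5,interpolation=cv2.INTER_CUBIC)]))
cv2.imwrite("pics/m3.png",cv2.resize(cv2.imread("pics/cp.png"),None,fx=1,fy=1))
```

```text
1.0
8.4083
```

View pics/m2.png

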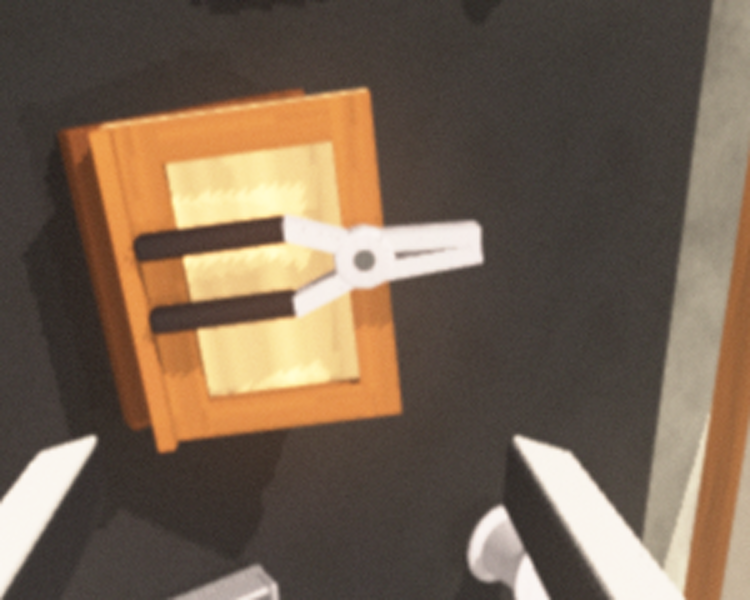

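View pics/m3.png

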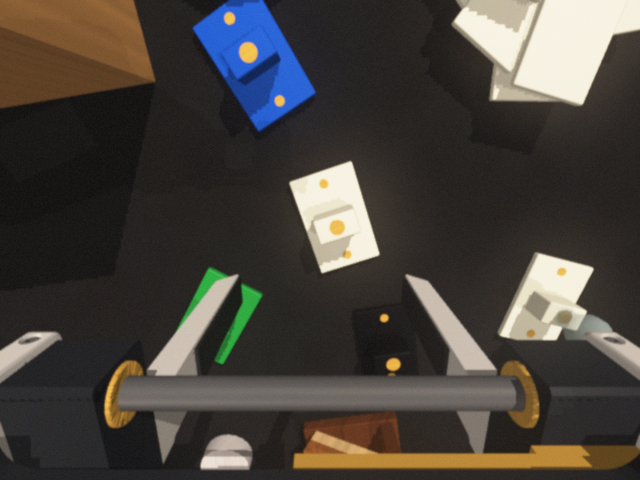

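The close crops show:
- **Jig:** the pocket spans m2 crop (165,163) to (359,381). The pliers' tail is at (143,283), the jaw tip at (481,243), and the handles reach over the low rim.
- **Plate:** in the cp picture its corners are (290,182), (352,162), (380,256) and (322,272). It is white with an empty holder, so this is the right one.

```bash
cat >> h.py <<'E'
def Rz(a): c,s=np.cos(a),np.sin(a); return np.array([[c,-s,0],[s,c,0],[0,0,1.]])
J0=np.c_[[np.cos(np.pi/6),0,.5],[0,1,0],[-.5,0,np.cos(np.pi/6)]]
def box(x,y,z0,z1): return np.array([[a,b,c] for a in (-x/2,x/2) for b in (-y/2,y/2) for c in (z0,z1)])
def fithull(c,mask,V,p0,z=0.):
    cnt=np.vstack(cv2.findContours(mask.astype(np.uint8),cv2.RETR_EXTERNAL,cv2.CHAIN_APPROX_NONE)[0])
    S=4
    def fill(h):
        m=np.zeros((480*S,640*S),np.uint8); cv2.fillConvexPoly(m,np.round((h+.5)*S).astype(np.int32),1); return m
    mm=cv2.resize(fill(cv2.convexHull(cnt)[:,0].astype(float)),(640*S,480*S)); 
    # pixel-exact hull of the mask: upsample mask, hull
    up=cv2.resize(mask.astype(np.uint8),None,fx=S,fy=S,interpolation=cv2.INTER_NEAREST)
    hc=cv2.convexHull(np.vstack(cv2.findContours(up,cv2.RETR_EXTERNAL,cv2.CHAIN_APPROX_NONE)[0]))
    mm=np.zeros_like(up); cv2.fillConvexPoly(mm,hc,1)
    from scipy.optimize import minimize
    def cost(p):
        P=V@Rz(p[2]).T+[p[0],p[1],z]
        h=cv2.convexHull(proj(c,P).astype(np.float32))[:,0]
        return float((fill(h)^mm).sum())/S/S
    best=minimize(cost,p0,method="Nelder-Mead",options=dict(initial_simplex=np.array([p0]+[np.add(p0,e) for e in np.diag([.01,.01,.15])]),xatol=1e-4,fatol=.2))
    return best.x,best.fun,mm.sum()/S/S
E
python3 - <<'E'
from h import *
d,E=pickle.load(open("cj.pkl","rb"));c=cam(d,E)
f=lambda p:np.array([200,100])+(np.array(p)+.5)/2.5-.5
L=[((-.037,.057,.008),(165,163)),((.037,.057,.008),(332,141)),((.037,-.057,.008),(359,381)),((-.037,-.057,.008),(210,397)),
((.055,.075,.008),(369,89)),((.055,-.075,.008),(401,412)),((-.063,.075,.018),(91,133)),((-.063,-.075,.018),(158,452))]
X=np.array([l[0] for l in L]);U=np.array([f(l[1]) for l in L])
def res(p): return (proj(c,X@(Rz(p[2])@J0).T+[p[0],p[1],.062])-U).ravel()
r=least_squares(res,[.558,-.025,0]);print("jig",r.x.round(4));print(r.fun.reshape(-1,2).round(1).tolist())
Rj=Rz(r.x[2])@J0;Oj=np.r_[r.x[:2],.062]
for nm,p,z in [("tail",(143,283),.0145),("tip",(482,242),.0145),("hu",(283,216),.021),("hl",(297,318),.021),("hu0",(140,236),.021),("hl0",(158,332),.021)]:
    w=onplane(c,f(p),n=Rj[:,2],p0=Oj+z*Rj[:,2])[0]; print(nm,((w-Oj)@Rj).round(4))
d,E=pickle.load(open("cp.pkl","rb"));c=cam(d,E)
im=cv2.cvtColor(d["img"],cv2.COLOR_RGB2GRAY);m=(im>85)|(d["img"][:,:,0].astype(int)>95)
n,lab=cv2.connectedComponents(m.astype(np.uint8));m=lab==lab[240,360]
V=np.r_[box(.07,.11,0,.008),box(.044,.026,.008,.04)]
print("plate",m.sum(),fithull(c,m,V,[.52,.33,.3]))
d,E=pickle.load(open("wt.pkl","rb"));c=cam(d,E)
im=cv2.cvtColor(d["img"],cv2.COLOR_RGB2GRAY);m=im>85
n,lab=cv2.connectedComponents(m.astype(np.uint8));m=lab==lab[205,340]
print("tray",m.sum(),np.argwhere(m).min(0),np.argwhere(m).max(0),fithull(c,m,box(.24,.13,0,.025),[.47,-.29,.0]))
E
```

```text
jig [ 0.5619 -0.0176  0.1516]
[[-0.8, -0.1], [0.4, -0.6], [0.9, 0.5], [-0.7, 1.7], [0.6, 0.5], [0.5, -0.2], [-0.7, -0.8], [0.4, -0.6]]
tail [-0.0548  0.0069  0.0145]
tip [0.0967 0.0054 0.0145]
hu [0.0117 0.0298 0.021 ]
hl [ 0.0115 -0.0165  0.021 ]
hu0 [-0.0504  0.0294  0.021 ]
hl0 [-0.0512 -0.0147  0.021 ]
plate 6465 (array([0.52566381, 0.32985275, 0.32257323]), np.float64(309.9375), np.float64(6629.625))
tray 13845 [150 252] [253 417] (array([ 0.4732862 , -0.28609258,  0.1163103 ]), np.float64(407.8125), np.float64(14089.875))
```

```bash
cat >> h.py <<'E'
Oj=np.array([.5619,-.0176,.062]);Rj=Rz(.1516)@J0
TR=np.array([.4733,-.2861,0]);ty=.1163
def jp(x,y,z): return Oj+Rj@np.array([x,y,z])
E
python3 - <<'E'
from h import *
print(robot.current_joint_pos().round(2) if hasattr(robot.current_joint_pos(),'round') else robot.current_joint_pos())
best=None
for s in (1,-1):
    Rg=np.c_[-s*Rj[:,0],s*Rj[:,1],-Rj[:,2]]
    Rd=np.c_[-s*Rz(ty)[:,0],s*Rz(ty)[:,1],[0,0,-1]]
    q=robot.solve_ik(jp(.0045,.0067,.0265),Rg);q2=robot.solve_ik(TR+Rz(ty)@[-.017,0,.0245],Rd)
    print(s,None if q is None else np.round(q,2),None if q2 is None else np.round(q2,2))
E
```

```text
[ 0.43  0.29  1.48 -0.    1.37  0.43]
1 [-0.34 -0.03  2.14  0.43  0.6  -2.36] [-0.72  0.33  1.76 -0.    1.05 -2.41]
-1 [-0.34 -0.03  2.14  0.43  0.6   0.78] [-0.72  0.33  1.76 -0.    1.05  0.73]
```

Run:
```python
from h import *
Rg=np.c_[Rj[:,0],-Rj[:,1],-Rj[:,2]]
Z=Rz(ty);Rd=np.c_[Z[:,0],-Z[:,1],[0,0,-1]]
robot.movep([.50,.1,.24],np.array([[0,1,0],[1,0,0],[0,0,-1.]]))
robot.gripper_to(.075,10)
robot.movep(jp(.0045,.0067,.10),Rg)
print(robot.move_l(jp(.0045,.0067,.0268),vel=.08,contact_N=8),robot.current_position(),jp(.0045,.0067,.0268))
robot.gripper_to(.03,35);print("grip",robot.current_grip_width(),robot.current_finger_force())
robot.move_l(jp(.0045,.0067,.12),vel=.12)
print("grip",robot.current_grip_width())
T=TR+Z@np.array([-.017,0,0])
robot.movep(T+[0,0,.12],Rd)
d=robot.get_image("side");cv2.imwrite("pics/s1.png",cv2.resize(d["img"][130:290,280:480,::-1],None,fx=3,fy=3))
print("grip",robot.current_grip_width(),robot.current_finger_force(),robot.current_clock())
```

```text
False [ 0.55179886 -0.01241705  0.08788697] [ 0.55149427 -0.01241197  0.08745948]
grip 0.03004221708372233 0.0
grip 0.03011974283711093
grip 0.0300206035829151 0.0 14.6
```

View pics/s1.png

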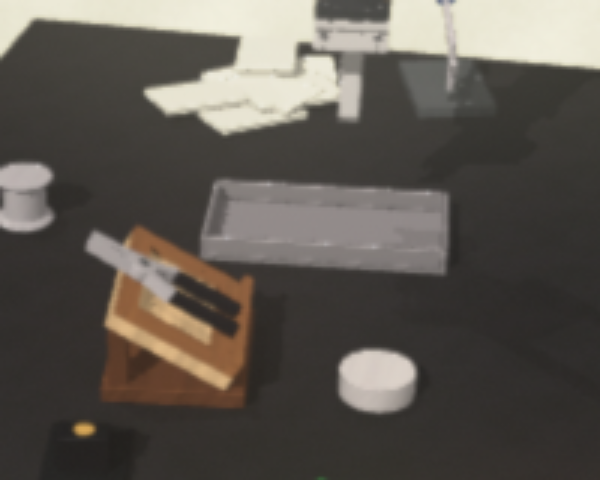

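The fingers closed on nothing, and the pliers are still lying across the jig as before. I'll check the jig's height from independent cameras before trying again.

Run:
```python
from h import *
d,E=pickle.load(open("cj.pkl","rb"));c=cam(d,E)
f=lambda p:np.array([200,100])+(np.array(p)+.5)/2.5-.5
L=[((-.037,.057,.008),(165,163)),((.037,.057,.008),(332,141)),((.037,-.057,.008),(359,381)),((-.037,-.057,.008),(210,397)),
((.055,.075,.008),(369,89)),((.055,-.075,.008),(401,412)),((-.063,.075,.018),(91,133)),((-.063,-.075,.018),(158,452))]
X=np.array([l[0] for l in L]);U=np.array([f(l[1]) for l in L])
def res(p): return (proj(c,X@(Rz(p[2])@J0).T+[p[0],p[1],p[3]])-U).ravel()
r=least_squares(res,[.558,-.025,0,.06]);print("jig free z",r.x.round(4),abs(r.fun).max())
print("cam pos",np.linalg.inv(E)[:3,3].round(3))
D=pickle.load(open("d0.pkl","rb"))
now=robot.get_image("scene"); now2=robot.get_image("side")
Vr=np.array([jp(*v) for v in X]+[jp(-.0548,.0069,.0145),jp(.0967,.0054,.0145)])
out=[]
for n,dd,o in (("scene",now,(240,210)),("side",now2,(290,185))):
    a=dd["img"][o[1]:o[1]+75,o[0]:o[0]+100,::-1]; a=cv2.resize(a,None,fx=4,fy=4,interpolation=cv2.INTER_CUBIC)
    for i,p in enumerate(proj(cam(dd),Vr)):
        q=((p-o+.5)*4).astype(int); cv2.circle(a,tuple(int(t) for t in q),2,[(0,255,0),(255,0,0),(255,0,255)][0 if i<4 else 1 if i<8 else 2],-1)
    out.append(a)
cv2.imwrite("pics/chk.png",np.hstack(out))
```

```text
jig free z [ 0.5629 -0.0181  0.1509  0.0597] 1.2706481566536354
cam pos [0.385 0.059 0.4  ]
```

View pics/chk.png

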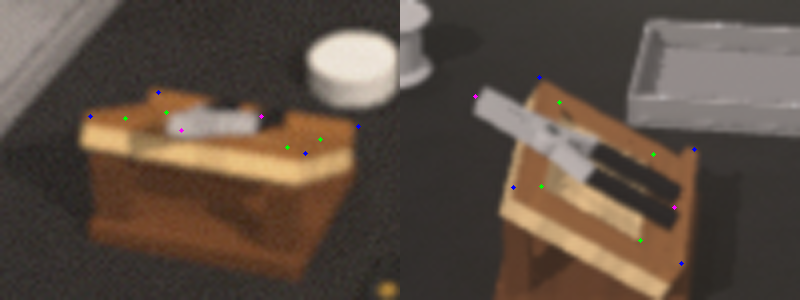

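The projected jig and pliers points agree with the side view to about 3 mm, and the pliers haven't moved. The fingers were probably a few mm too high and slipped off the handles. I'll probe the pocket floor by touch, then pinch relative to that.

Run:
```python
from h import *
Rg=np.c_[Rj[:,0],-Rj[:,1],-Rj[:,2]]
robot.movep(jp(.0045,.0067,.10),Rg)
robot.gripper_to(.064,10)
robot.move_l(jp(.0045,.0067,.045),vel=.12)
t=robot.move_l(jp(.0045,.0067,.010),vel=.025,contact_N=5)
p=(np.array(robot.current_position())-Oj)@Rj
print("touch",t,p.round(4),np.round(robot.current_wrist_force(),1))
robot.move_l(jp(.0045,.0067,p[2]+.0085),vel=.04)
robot.gripper_to(.03,35);print("grip",robot.current_grip_width(),robot.current_finger_force(),robot.current_clock())
```

```text
touch False [0.0047 0.0066 0.0101] [ 0.6 -0.4  0.4]
grip 0.030050602297835426 0.0 19.6833
```

Run:
```python
from h import *
p=np.array(robot.current_position());R=np.array(robot.current_tcp_rot());print(((p-Oj)@Rj).round(4),R.round(3).tolist())
pts=[p,p+R@[0,.015,.017],p+R@[0,-.015,.017]]
out=[]
for n,o in (("scene",(240,185)),("side",(285,165))):
    dd=robot.get_image(n);a=dd["img"][o[1]:o[1]+100,o[0]:o[0]+100,::-1]; a=cv2.resize(a,None,fx=4,fy=4,interpolation=cv2.INTER_CUBIC)
    for i,q in enumerate(proj(cam(dd),pts)):
        q=((q-o+.5)*4).astype(int); cv2.circle(a,tuple(int(t) for t in q),3,[(0,255,0),(255,0,0),(255,0,255)][i],-1)
    out.append(a)
c,d=wristcam("near")
for q in ("pliers","jig_face"): print(q,[(np.round(r["box"]).astype(int).tolist(),round(r["p"],2)) for r in robot.look_for("wrist",q)][:2])
w=cv2.resize(d["img"][:,:,::-1],(266,200))
cv2.imwrite("pics/now.png",np.hstack(out)); cv2.imwrite("pics/now2.png",np.vstack([np.hstack(out),np.hstack([w,np.zeros((200,534,3),np.uint8)])]))
```

```text
[0.0045 0.0067 0.0186] [[0.856, 0.151, 0.494], [0.131, -0.989, 0.076], [0.5, -0.0, -0.866]]
pliers [([290, 128, 71, 233], 0.64)]
jig_face [([212, 191, 243, 178], 0.91)]
```

View pics/now2.png

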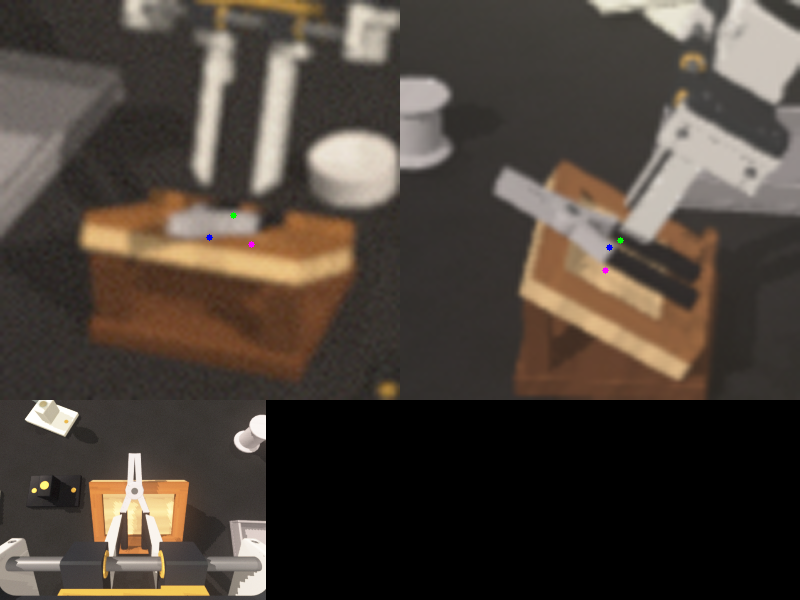

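Run:
```python
from h import *
p=np.array(robot.current_position());R=np.array(robot.current_tcp_rot())
D=pickle.load(open("d0.pkl","rb"));cs=cam(D["scene"]);cd=cam(D["side"])
def tri(a,b):
    r=least_squares(lambda P:np.r_[proj(cs,P)[0]-a,proj(cd,P)[0]-b],[.6,0,0]);return r.x,r.fun
x,fu=tri((305.3,232.8),(344.5,224.5));print("finger+y now: world",x.round(3),"tool",((x-p)@R).round(3),fu.round(1))
R0=np.array([[0,1,0],[1,0,0],[0,0,-1.]]);p0=np.array([.575,0,.189])
for a,b in (((283,208),(353,186)),((308,191),(310,182))):
    x,fu=tri(a,b);print("start tips tool",((x-p0)@R0).round(3),fu.round(1))
d,E=pickle.load(open("wj.pkl","rb"));M=np.linalg.inv(d["mount"]);c=cam(d,M)
for z in (.017,0,-.015,-.03):
    print(z,proj(c,[[.008,.047,z],[-.008,.047,z],[.008,.06,z],[.008,-.047,z]]).round(0).tolist())
```

```text
finger+y now: world [0.539 0.002 0.091] tool [-0.007 -0.016 -0.017] [ 0.1  0.3  0.1 -0.3]
start tips tool [-0.067 -0.039  0.029] [-1.  -3.  -1.2  2.9]
start tips tool [ 0.06  0.03 -0.06] [ 2.3  6.5  2.7 -6.6]
0.017 [[391.0, 258.0], [390.0, 280.0], [410.0, 258.0], [252.0, 258.0]]
0 [[397.0, 267.0], [395.0, 291.0], [417.0, 267.0], [247.0, 268.0]]
-0.015 [[402.0, 277.0], [400.0, 302.0], [425.0, 277.0], [241.0, 277.0]]
-0.03 [[409.0, 288.0], [407.0, 314.0], [433.0, 288.0], [235.0, 288.0]]
```

The pictures show the fingertips about 35 mm short of what the tool data says, near tool z = -17 mm. Both outside cameras agree with this, and so does the wrist view of the tips. I'll trust touch: probe the pocket floor, then grasp relative to it.

Run:
```python
from h import *
robot.move_l(jp(.0045,.0067,.045),vel=.15)
robot.gripper_to(.066,10)
robot.move_l(jp(.0045,.0067,.006),vel=.1)
t=robot.move_l(jp(.0045,.0067,-.027),vel=.025,contact_N=5)
p=(np.array(robot.current_position())-Oj)@Rj
print("touch",t,p.round(4),np.round(robot.current_wrist_force(),1),robot.current_clock())
if t:
    robot.move_l(jp(.0045,.0067,p[2]+.0095),vel=.04)
    robot.gripper_to(.03,35);print("grip",robot.current_grip_width(),robot.current_finger_force(),robot.current_clock())
```

```text
touch True [ 0.0043  0.0067 -0.0164] [-4.1 -0.7  6.5] 22.4083
grip 0.04489422587286282 34.9970805644989 23.2583
```

Run:
```python
from h import *
Z=Rz(ty);Rd=np.c_[Z[:,0],-Z[:,1],[0,0,-1]]
T=TR+Z@np.array([-.017,0,0])
robot.move_l(jp(.0045,.0067,.08),vel=.15)
print("grip",robot.current_grip_width(),robot.current_finger_force())
robot.movep(T+[0,0,.08],Rd)
robot.move_l(T+[0,0,.005],vel=.12)
t=robot.move_l(T+[0,0,-.013],vel=.02,contact_N=4)
print(t,np.round(robot.current_position(),4),robot.current_grip_width(),np.round(robot.current_wrist_force(),1))
robot.gripper_to(.075,10)
robot.move_l(T+[0,0,.08],vel=.2)
d=robot.get_image("side");r=robot.look_for("side","pliers");print([(np.round(a["box"]).tolist(),round(a["p"],2)) for a in r][:2])
print("expect",proj(cam(d),[TR+Z@np.array([-.075,0,.012]),TR+Z@np.array([.075,0,.012])]).round(0).tolist(),robot.current_clock())
# jig view, squarely, now clear
s,c=.5,np.cos(np.pi/6)
Rt=np.c_[Rj[:,1],Rj[:,0],-Rj[:,2]]
robot.movep(Oj+.13*Rj[:,2]-.03*Rj[:,1],Rt); wristcam("cj2"); print(robot.current_clock())
a=cv2.imread("pics/cj2.png");b=d["img"][180:230,335:435,::-1]
cv2.imwrite("pics/v10.png",np.vstack([cv2.resize(a[60:300,180:500],(800,600))[:450],cv2.resize(b,(300,150)).copy() if 0 else np.hstack([cv2.resize(b,(300,150)),np.zeros((150,500,3),np.uint8)])]))
```

```text
grip 0.044793963561038375 34.99687135219574
True [ 0.4562 -0.2879 -0.0103] 0.045205308151792654 [ 0.2 -0.2  3.7]
[]
expect [[413.0, 206.0], [363.0, 203.0]] 27.925
29.3917
```

View pics/v10.png

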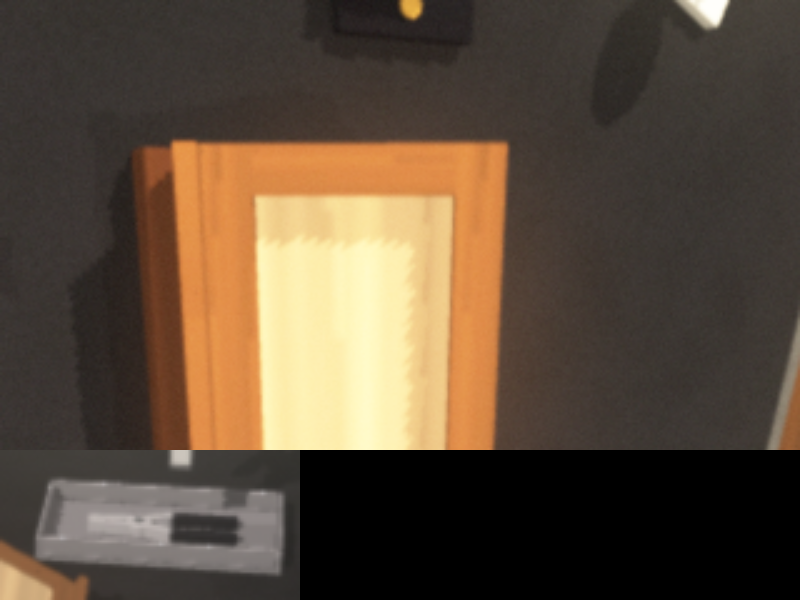

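The pliers lie flat in the tray: the crop shows them between the walls, jaws toward +x. Next I'll refit the empty pocket from the clear view. Then I'll centre the plate by squeezing it in both directions, and grip it.

Run:
```python
from h import *
d,E=pickle.load(open("cj2.pkl","rb"));c=cam(d,E)
hsv=cv2.cvtColor(d["img"],cv2.COLOR_RGB2HSV)
V=np.array([[x,y,.008] for x in(-.037,.037) for y in(-.057,.057)])@J0.T
pc=proj(c,[jp(0,.03,.0)])[0].astype(int); print(pc,hsv[pc[1],pc[0]],[hsv[int(v),int(u)].tolist() for u,v in proj(c,[jp(-.045,.03,.008),jp(.045,0,.008)])])
for th in (120,135,150):
    m=((hsv[:,:,1]<th)&(hsv[:,:,2]>120)).astype(np.uint8)
    n,lab=cv2.connectedComponents(m);m=lab==lab[pc[1],pc[0]]
    yx=np.argwhere(m);print(th,m.sum(),yx.min(0),yx.max(0),fithull(c,m,V,[.562,-.018,.15],.062))
f=lambda p:np.array([180,60])+(np.array(p)+.5)/2.5-.5
L=[((-.037,.057,.008),(256,195)),((.037,.057,.008),(452.5,195)),((.055,.075,.008),(508,142)),((-.063,.075,.018),(172,141))]
X=np.array([l[0] for l in L]);U=np.array([f(l[1]) for l in L])
r=least_squares(lambda p:(proj(c,X@(Rz(p[2])@J0).T+[p[0],p[1],.062])-U).ravel(),[.56,-.02,.15]);print(r.x.round(4),r.fun.round(1))
R=lambda a:np.c_[Rz(a)[:,1],Rz(a)[:,0],[0,0,-1]]
for a in (.3226,.3226+np.pi/2,.3226-np.pi/2):
    q=robot.solve_ik([.5257,.3299,-.0055],R(a));print(None if q is None else np.round(q,2))
```

```text
[322 166] [ 26  62 255] [[14, 174, 227], [14, 169, 228]]
120 8579 [139 282] [253 360] (array([ 0.56092617, -0.01826653,  0.14944328]), np.float64(474.125), np.float64(8724.5))
135 8763 [138 282] [254 360] (array([ 0.56093602, -0.01729544,  0.1520581 ]), np.float64(293.75), np.float64(8924.375))
150 8955 [138 281] [254 361] (array([ 0.56078469, -0.01779404,  0.15144971]), np.float64(156.5), np.float64(9096.125))
[ 0.5614 -0.018   0.1525] [-1.3  0.1  1.4 -0.1 -0.   0.   0.1 -0. ]
[ 0.42  0.51  1.56 -0.    1.06  0.1 ]
[ 0.42  0.51  1.56 -0.    1.06 -1.47]
[ 0.42  0.51  1.56 -0.    1.06  1.67]
```

```bash
sed -i 's/Oj=np.array(\[.5619,-.0176/Oj=np.array([.5611,-.0178/' h.py
python3 - <<'E'
from h import *
R=lambda a:np.c_[Rz(a)[:,1],Rz(a)[:,0],[0,0,-1]]
P=np.array([.5257,.3299,0]);a=.3226
robot.move_l(np.array(robot.current_position())+[-.02,0,.05],vel=.2)
robot.movep(P+[0,0,.06],R(a-np.pi/2))
robot.gripper_to(.055,5)
print(robot.move_l(P+[0,0,-.005],vel=.12,contact_N=6),np.round(robot.current_position(),4))
robot.gripper_to(.01,6);print("y",robot.current_grip_width())
robot.gripper_to(.055)
robot.move_l(P+[0,0,.04],vel=.15)
robot.gripper_to(.07)
robot.movep(P+[0,0,.04],R(a))
print(robot.move_l(P+[0,0,-.005],vel=.12,contact_N=6))
robot.gripper_to(.03,5);robot.gripper_to(.03,30);print("x",robot.current_grip_width(),robot.current_finger_force(),np.round(robot.current_position(),4))
print(robot.current_clock())
E
```

```text
False [ 0.5262  0.3301 -0.0047]
y 0.02591381557921638
False
x 0.04364471464772948 30.00088334083557 [ 0.526   0.33   -0.0045]
37.95
```

Run:
```python
from h import *
Rt=np.c_[Rj[:,1],Rj[:,0],-Rj[:,2]]
p=np.array(robot.current_position())
robot.move_l(p+[0,0,.13],vel=.2)
print("w",robot.current_grip_width())
robot.movep(jp(0,0,.05),Rt)
robot.move_l(jp(0,0,.012),vel=.1)
t=robot.move_l(jp(0,0,-.0065),vel=.02,contact_N=6)
print(t,((np.array(robot.current_position())-Oj)@Rj).round(4),np.round(robot.current_wrist_force(),1),robot.current_grip_width(),robot.current_clock())
```

```text
w 0.04384828128266019
True [-0.0003  0.     -0.0047] [-0.8 -1.1  4.1] 0.043742451660966346 41.4
```

The plate stopped exactly at the expected floor depth, so it is home. Now I'll release, retreat and check.

Run:
```python
from h import *
robot.gripper_to(.056,5)
robot.move_l(jp(0,0,.10),vel=.12)
robot.move_l(jp(0,-.03,.13),vel=.2); robot.pause(.3)
c,d=wristcam("fin")
g=cv2.cvtColor(d["img"],cv2.COLOR_RGB2HSV)
m=((g[:,:,1]<70)&(g[:,:,2]>110)).astype(np.uint8)
u=proj(c,[jp(-.02,.04,.008)])[0].astype(int)
n,lab=cv2.connectedComponents(m);m=lab==lab[u[1],u[0]]
yx=np.argwhere(m);print(lab[u[1],u[0]],m.sum(),yx.min(0),yx.max(0))
Vl=np.r_[box(.07,.11,0.007,.008),box(.044,.026,.008,.04)]
print("home",fithull(c,m,Vl@J0.T,[Oj[0],Oj[1],.15],.062))
print([(np.round(r["box"]).tolist(),round(r["p"],2)) for r in robot.look_for("wrist","plate")][:3],proj(c,[jp(-.035,.055,.008),jp(.035,-.055,.008)]).round(0).tolist(),robot.current_clock())
```

```text
5 7951 [141 285] [254 361]
home (array([ 0.56063478, -0.01694065,  0.1482468 ]), np.float64(110.8125), np.float64(8459.75))
[([314.0, 2.0, 72.0, 80.0], 0.91), ([287.0, 144.0, 77.0, 114.0], 0.79)] [[285.0, 142.0], [358.0, 256.0]] 43.6083
```

The flush plate model fits the picture within 1 mm and 0.004 rad of the pocket, so I'm handing the job in.

```bash
python3 -c "
from bench import robot
print(robot.finish_job())"
```

```text
the job is handed in; nothing more can be done
None
```

The pliers lie flat in the tray and the bulbless white lamp plate is home in the jig's pocket; I handed the job in at about 44 s, and the lamp, spool and tin were not touched in any move.

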